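# Roll the coil former onto the test line

### The job

The coil former, a grey plastic tube, lies to one side of the straight black line drawn on the brown test board. Pressing lightly on its top with the fingertips, push the top sideways so that the tube rolls and comes to rest on the line, lengthwise along it and with neither end past the line's ends. Do not pick it up or reach down beside it (keep the fingertips above half its height), and leave the capacitor, the carton and the meter where they are.

Things in the scene. Friction and masses are not known exactly. Their poses are not given: they have to be found in the camera images.
- former: coil former: closed grey plastic tube with a thin white stripe, a round cylinder 50 mm in diameter, 140 mm long, 100 to 200 g, lying on the board. Origin at its middle on its axis, 25 mm above the board (35 mm above the table; its top is 60 mm above the table); own x is the cylinder's axis, y and z turn as it rolls. It starts within 0.05 rad of parallel with the line and stops at once when let go.
- board: test board: brown hardboard 360 mm (its x) by 400 mm (its y), 10 mm thick, fixed; origin at the centre of its underside, z up. A black line 4 mm wide, 240 mm long, with 30 mm crossbars at its ends, runs along its x axis through the centre. Beyond the line's +x end (x 145 to 175 mm, y within 18 mm) stands a black probe stand, 46 mm above the board's top.
- line (a point): middle of the drawn line, 10 mm above the table; x along it, y across it. The former starts about 70 to 100 mm from it on the +y or -y side. Fingertips pressed on the former's top with 3 to 20 N roll it without slip: its axis moves half as far as the tips, so several strokes may be needed. Pushed on its upper flank it jams or slides.
- capacitor: bystander: aluminium capacitor can standing upright on the board on the other side of the line from the former, 70 to 100 mm from it, 35 mm in diameter, 40 mm high with its terminals; origin at the centre of its underside
- carton: bystander: open cardboard carton 100 x 140 x 45 mm on the table beyond the +y edge of the board; origin at the centre of its underside
- meter: bystander: grey hand-held meter 75 x 160 x 37 mm lying on the table beyond the -y edge of the board; origin at the centre of its underside
Not all that is in view belongs to the job. Leave any orange or turquoise look-alike of the former alone.

How it is judged:
On the way:
1. the former is rolled: it has turned about its own axis by about a third of a turn (angle between former's own z axis and vertical above 2 rad and z of former in the frame of line below 0.031 m), for 0.05 s.
At the end, for the whole second after the job is handed in: The former lies at rest on the board, its middle within 8 mm of the line across it and within 52 mm of the line's middle along it (ends at most 2 mm past the line's ends), its axis within 0.12 rad of the line; capacitor, carton and meter are within 15 mm of their starts (y of former in the frame of line between -0.008 and 0.008 m and x of former in the frame of line between -0.052 and 0.052 m and z of former in the frame of line between 0.022 and 0.028 m and angle between the x axis of former and the x axis of line, either way round below 0.12 rad and linear speed of former below 0.01 m/s and distance of each of capacitor, carton, meter from where it was at the start of the episode below 0.015 m); the robot touches nothing.
It fails at once if the former is lifted off the board (z of former in the frame of line above 0.033 m).
It fails at once if a bystander is disturbed (distance of any of capacitor, carton, meter from where it was at the start of the episode above 0.015 m).
It fails at once if the fingers reach down beside the former, below half its height (z of the grasp point in the frame of line below 0.044 m).
It also fails if it takes over 58 s, if anything falls off the work surface, if the arm or the gripper's body presses on something with over 40 N, if the wrist force passes 120 N, or if a joint passes its speed limit or range.

### The arm

A 6-joint arm with a two-finger parallel gripper is mounted at the origin on the work surface. World frame = base frame: x ahead of the robot, y to its left, z up, the work surface at z = 0. Lengths are in m, angles in rad, forces in N, time in s.
With the tool pointing down it reaches from about 0.25 to 0.85 m from the base axis. Payload 12.5 kg.
Tool frame: the origin (TCP) lies midway between the tips of the shut fingers; the grasp point (between the pads) lies 19 mm behind it; z points along the fingers, x is the direction in which the jaws open and shut, and the axes are right-handed (so a half turn about z gives the same grasp; the last joint's range is limited). The gripper opens to 93 mm and grips with 3 to 60 N. Pads are 15 mm wide; open, the fingers measure 128 mm over their backs; the gripper's body (75 mm by 188 mm) begins 65 mm behind the grasp point.
Start: joints at [-1.345, 0.351, 1.652, -0, 1.139, -0.085], TCP at [0.168, -0.524, 0.219] pointing down, gripper open.
Joint ranges: [-2.75, 2.75], [-0.79, 2.1], [0.01, 2.65], [-1.57, 4.71], [0.07, 3.14], [-2.87, 2.87]. Speed limits (rad/s): [2.22, 2.22, 2.79, 3.14, 3.14, 3.14].

### API

Orientations are given as a unit quaternion [x, y, z, w].
In Python, from plant import * gives the robot as it stands.
- The arm moves only by the shell command python3 -m handwheel 'ROWS' [FORCE]. ROWS is JSON, a list of rows, each a list of 5 numbers: the shift along the tool's x, y, z in mm, then the turn about the tool's z in rad, then the closure, from 0 (fully open) to 1 (shut). A call has exactly 8 rows; each row shifts and turns the pose as measured when the row begins, along the tool's axes as they then stand; what a row does not reach is not made up. A row lasts 1/10 s, in which the tool goes at most 50 mm and 8.59 degrees, less where a joint would pass 70% of its speed; a pose out of reach is approached as far as the arm can. A call with a gripper value outside its range is refused whole. The fingers move at their own pace and stop on an object; FORCE is the grip in N (left out, the last holds). Time passes only in rows, so rows that do not move let the fingers close, or fill a call up. It gives the time, the measured TCP pose, the force and the opening at its end, in the units of the state.
- state(): the state, without advancing time (a new reading comes with each control period).
- get_image(name): name is "scene" or "top" or "wrist"; returns the picture (384x512x3 uint8, red, green, blue); there is no depth.
- calibration(name): a dict with "vfov" (degrees; the focal length in pixels is half the picture's height over the tangent of half this angle, whatever the lens; pixels are square), "cx", "cy" (the principal point, pixels), "k1" (the pictures are not rectified: a ray, as slopes to the right and down, at radius r is drawn at 1 + k1 r^2 times it, then the intrinsics apply), "R" (3x3) and "t" (3): a world point X has camera coordinates R X + t. Camera axes: x right, y down, z forward; pixel columns grow to the right and rows downward; lengths in m; the calibration is good to about 2 mm. A picture is of the moment at which its call begins: read the wrist's pose just before it. calibration takes no time and is no camera call; for the wrist camera it gives the pose at the moment of the call.
- job_done(): hands the job in, once; it reports no verdict.
The state is a dict: "clock": time; "joint_pos": joint angles; "qd": joint speeds; "joint_torque": joint torques, N m; "ee_pos": TCP position; "eef_rot": TCP orientation; "wrist_force": force on the tool from outside, world axes, zero at the start; "ft_torque": the same for the moment, N m; "gripper_width": opening from 0.0 (shut) to 1.0 (fully open).
Only numpy, scipy, OpenCV 4.12 (cv2) and the standard library are available. Lean on these libraries where they do the work, as an engineer would, in place of code of your own. Each camera call takes 0.05 s, during which the arm holds its last target. There are 200 camera calls.

## Working session

There is one attempt and no reset: what is moved stays moved. The work goes in short steps, Python scripts to look and compute and a shell command to move; the robot and the scene stay as the last step left them, time stands still between calls to the robot, and variables do not carry over. Pictures are saved under pics/ and viewed, about 8 in all and at most 12, crops included, and the job is handed in when it is done.

```bash
mkdir -p pics; cat > h.py <<'E'
from plant import *
import numpy as np, cv2
def ray(c,u,v):
    f=192/np.tan(np.radians(c["vfov"])/2)
    d=np.array([(u-c["cx"])/f,(v-c["cy"])/f]); p=d.copy()
    for _ in range(30): p=d/(1+c["k1"]*(p@p))
    R=np.array(c["R"]);t=np.array(c["t"])
    return -R.T@t, R.T@np.array([p[0],p[1],1])
def onz(c,u,v,z):
    o,d=ray(c,u,v); return o+d*(z-o[2])/d[2]
def proj(c,X):
    f=192/np.tan(np.radians(c["vfov"])/2)
    q=np.array(c["R"])@X+np.array(c["t"]); p=q[:2]/q[2]; p=p*(1+c["k1"]*(p@p))
    return p*f+[c["cx"],c["cy"]]
def save(im,n): cv2.imwrite("pics/"+n,im[...,::-1])
E
python3 - <<'E'
from h import *
s=state();print(s)
for n in("top","scene"):
    im=get_image(n);save(im,n+"0.png");c=calibration(n);print(n,c)
E
```

```text
{'clock': 0.0, 'joint_pos': array([-1.34457719e+00,  3.51233289e-01,  1.65238391e+00, -1.16992150e-05,
        1.13907467e+00, -8.45963924e-02]), 'qd': array([ 0.00037146, -0.00102893, -0.00094113,  0.00065801,  0.00058827,
       -0.00149801]), 'joint_torque': array([ 2.80196109e-03, -4.97323573e+01, -2.85254145e+01,  6.98930165e-02,
        2.55983288e-02, -9.60767397e-05]), 'ee_pos': array([ 0.16816106, -0.52332733,  0.21811831]), 'eef_rot': array([ 8.08034487e-01, -5.89134930e-01, -4.18631317e-04, -3.56145872e-04]), 'wrist_force': array([-0.42512462, -0.18575293,  0.04497611]), 'ft_torque': array([0.01004257, 0.02702613, 0.02559039]), 'gripper_width': 0.999066531393392}
top {'vfov': 47.01089687676271, 'cx': 249.99359933236008, 'cy': 194.3396427178662, 'k1': 0.05334248454335656, 'R': array([[ 0.01250435, -0.99988667,  0.00838342],
       [-0.98394595, -0.01379685, -0.17793262],
       [ 0.17802812, -0.0060239 , -0.98400696]]), 't': array([-0.01677013,  0.57988272,  1.45998948])}
scene {'vfov': 46.655065294920945, 'cx': 251.50661071582283, 'cy': 193.17683511149022, 'k1': -0.055944353256135664, 'R': array([[-0.78281904,  0.622126  ,  0.01239293],
       [ 0.44980794,  0.57952908, -0.67957256],
       [-0.42996182, -0.5264079 , -0.73350361]]), 't': array([ 0.43069134, -0.21307955,  1.55868852])}
```

View pics/top0.png

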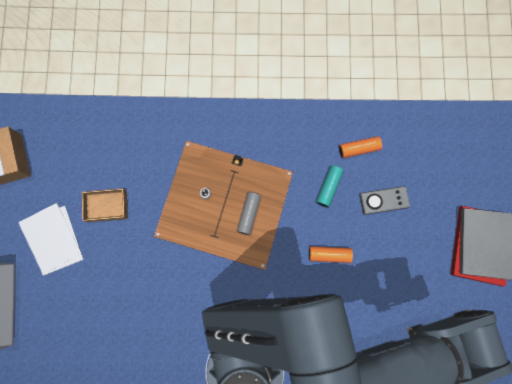

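View pics/scene0.png

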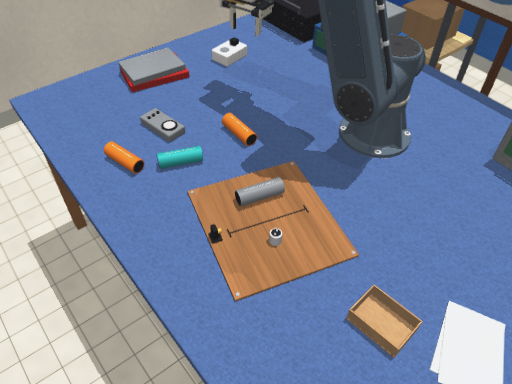

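The top view shows the grey former at about (249,213). It is the only grey tube and has a white stripe. The orange tubes at (361,147) and (331,254) and the turquoise one at (330,186) are look-alikes off the board. The line runs from (235,170) to (215,237), the capacitor is at (205,193) and the stand at (238,160).

```bash
cat > meas.py <<'E'
from h import *
def former(n,im,c):
    hsv=cv2.cvtColor(im,cv2.COLOR_RGB2HSV)
    x,y,w,h=(150,135,150,140) if n=="top" else (180,155,190,145)
    m=np.zeros(im.shape[:2],np.uint8)
    m[y:y+h,x:x+w]=((hsv[...,1]<60)&(hsv[...,2]>60))[y:y+h,x:x+w]*255
    cs,_=cv2.findContours(m,cv2.RETR_EXTERNAL,cv2.CHAIN_APPROX_NONE)
    return sorted([k for k in cs if cv2.contourArea(k)>30],key=cv2.contourArea)[::-1]
E
python3 - <<'E'
from meas import *
for n in("top","scene"):
    im=cv2.imread(f"pics/{n}0.png")[...,::-1].copy();c=calibration(n)
    for k in former(n,im,c)[:3]:
        r=cv2.minAreaRect(k);b=cv2.boxPoints(r);print(n,cv2.contourArea(k),r)
        print(onz(c,*r[0],.035).round(4)); print(np.array([onz(c,*p,.035) for p in b]).round(3)[:,:2].tolist())
    # line: dark pixels
    x,y,w,h=(150,135,150,140) if n=="top" else (180,155,190,145)
    g=cv2.cvtColor(im,cv2.COLOR_RGB2GRAY); m=np.zeros_like(g); m[y:y+h,x:x+w]=(g<62)[y:y+h,x:x+w]*255
    for k in cv2.findContours(m,cv2.RETR_EXTERNAL,cv2.CHAIN_APPROX_NONE)[0]:
        if len(k)>15: print('dark',len(k),cv2.minAreaRect(k))
    cv2.imwrite(f"pics/{n}c.png",cv2.resize(im[y:y+h,x:x+w,::-1],None,fx=4,fy=4,interpolation=cv2.INTER_CUBIC))
E
```

```text
top 518.0 ((248.58169555664062, 212.6060333251953), (13.756896018981934, 41.75244903564453), 15.5241117477417)
[ 0.5193 -0.0051  0.035 ]
[[0.456, 0.036], [0.596, -0.001], [0.584, -0.047], [0.444, -0.01]]
top 81.0 ((205.0, 193.0), (10.0, 10.0), 90.0)
[0.5857 0.1466 0.035 ]
[[0.603, 0.164], [0.604, 0.13], [0.568, 0.129], [0.568, 0.163]]
dark 31 ((237.50003051757812, 159.5), (8.854375839233398, 7.589465618133545), 18.43494987487793)
scene 701.5 ((260.25, 190.75), (16.76007080078125, 48.066619873046875), 71.56505584716797)
[ 0.5151 -0.0034  0.035 ]
[[0.574, -0.051], [0.425, -0.016], [0.457, 0.044], [0.599, 0.008]]
scene 166.0 ((275.0, 236.5), (17.0, 12.0), 90.0)
[0.5905 0.1519 0.035 ]
[[0.585, 0.12], [0.559, 0.14], [0.596, 0.183], [0.621, 0.164]]
dark 26 ((275.5, 232.5), (5.0, 7.0), 90.0)
dark 46 ((213.58619689941406, 233.46554565429688), (17.64105796813965, 10.398938179016113), 68.19859313964844)
dark 28 ((237.50001525878906, 198.49998474121094), (13.914020538330078, 3.7947328090667725), 71.56504821777344)
```

View pics/topc.png

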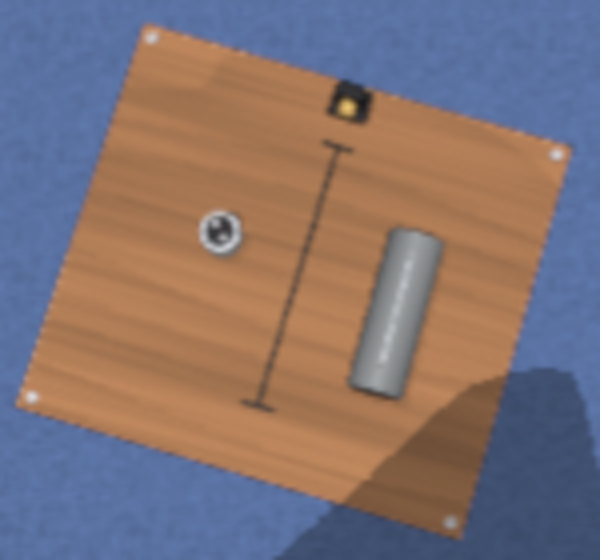

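View pics/scenec.png

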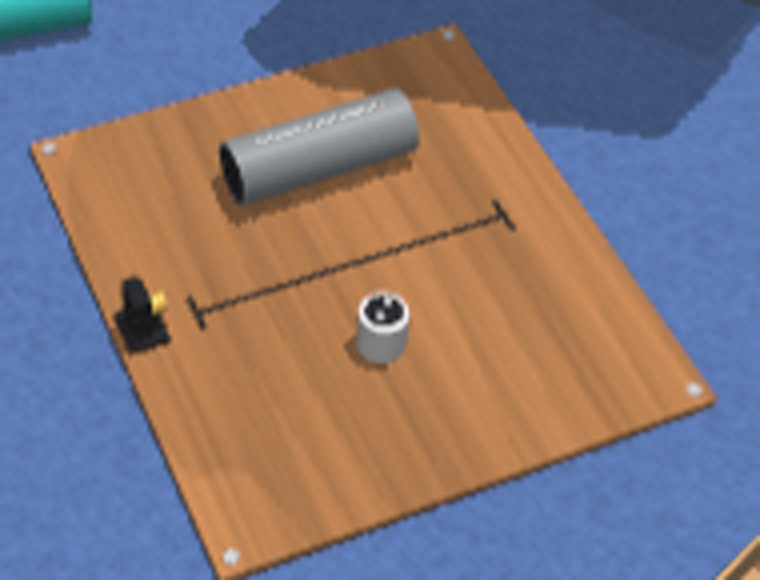

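The crops confirm the grey striped tube is on the board, on the side away from the capacitor. Line ends in the crops are (338,147) and (257,406) in top, (198,313) and (505,216) in scene.

```bash
cat > plan.py <<'E'
from meas import *
E={"top":[(338,147),(257,406)],"scene":[(198,313),(505,216)]}
O={"top":(150,135),"scene":(180,155)}
def line(n):
    c=calibration(n)
    P=[onz(c,(x+.5)/4-.5+O[n][0],(y+.5)/4-.5+O[n][1],.01)[:2] for x,y in E[n]]
    return (P[0]+P[1])/2,(P[0]-P[1])
def fm(n,im,c):
    # silhouette centreline: ends at tube mid height; the scene/top views averaged
    k=former(n,im,c)[0]; r=cv2.minAreaRect(k); b=cv2.boxPoints(r)
    return onz(c,*r[0],.035)[:2]
E
python3 - <<'E'
from plan import *
L={n:line(n) for n in E}
for n in L:
    m,d=L[n];print(n,'mid',m.round(4),'len',np.linalg.norm(d).round(4),'ang',np.arctan2(d[1],d[0]).round(4))
m=(L["top"][0]+L["scene"][0])/2;d=L["top"][1];a=np.arctan2(d[1],d[0])
R=np.array([[np.cos(a),np.sin(a)],[-np.sin(a),np.cos(a)]])
for n in E:
    im=cv2.imread(f"pics/{n}0.png")[...,::-1].copy();c=calibration(n)
    p=fm(n,im,c);print(n,'former in line',(R@(p-L[n][0])).round(4))
    k=former(n,im,c)[0].reshape(-1,2); q=np.array([R@(onz(c,*u,.035)[:2]-L[n][0]) for u in k.astype(float)])
    print(q.min(0),q.max(0))
    vx,vy,x0,y0=cv2.fitLine(q.astype(np.float32),cv2.DIST_L2,0,.01,.01).ravel();print('yaw',vy/vx)
    print('cap',(R@(onz(c,*((205,193) if n=="top" else (275,229)),.05)[:2]-L[n][0])).round(3))
E
```

```text
top mid [0.5545 0.0809] len 0.2398 ang -0.2771
scene mid [0.5546 0.0832] len 0.2394 ang -0.2798
top former in line [-0.0103 -0.0924]
[-0.08196807 -0.117064  ] [ 0.06273797 -0.06750622]
yaw 0.0297381
cap [0.01 0.07]
scene former in line [-0.0143 -0.0941]
[-0.09197014 -0.12764046] [ 0.0630354  -0.06088919]
yaw 0.120199665
cap [0.011 0.063]
```

```bash
python3 -m handwheel '[[-30,-39,0,0,1],[-30,-39,0,0,1],[-30,-39,0,0,1],[-30,-39,0,0,1],[-30,-39,0,0,1],[-30,-39,0,0,1],[-30,-39,0,0,1],[-30,-39,0,0,1]]' 20
cat > where.py <<'E'
from h import *
import sys
s=state();a=-.278;R=np.array([[np.cos(a),np.sin(a)],[-np.sin(a),np.cos(a)]])
x,y,z,w=s["eef_rot"]
t=np.arctan2(2*(x*y+z*w),1-2*(y*y+z*z))
p=R@(s["ee_pos"][:2]-[.5545,.082])
print('clock',s["clock"],'tcp in line mm',(p*1e3).round(1),'z',(s["ee_pos"][2]*1e3).round(1),'turn needed',((t-(a-np.pi/2)+np.pi)%(2*np.pi)-np.pi).round(3),'F',s["wrist_force"].round(1),s["gripper_width"].round(2))
if len(sys.argv)>2:
    g=np.array([float(sys.argv[1]),float(sys.argv[2])])/1e3-p; D=R.T@g
    X=np.array([np.cos(t),np.sin(t)]);Y=np.array([np.sin(t),-np.cos(t)]);print('shift tool xy mm',(D@X*1e3).round(1),(D@Y*1e3).round(1))
E
python3 where.py -10 -105
```

```text
clock: 0.9
ee_pos: [0.3931, -0.1951, 0.2166]
eef_rot: [0.805, -0.593, -0.001, -0.001]
wrist_force: [1.2, -0.6, 0.9]
gripper_width: 0.361Traceback (most recent call last):
  File "where.py", line 7, in <module>
    print('clock',s["clock"],'tcp in line mm',(p*1e3).round(1),'z',(s["ee_pos"][2]*1e3).round(1),'turn needed',((t-(a-np.pi/2)+np.pi)%(2*np.pi)-np.pi).round(3),'F',s["wrist_force"].round(1),s["gripper_width"].round(2))
                                                                                                                                                                                              ^^^^^^^^^^^^^^^^^^^^^^^^
AttributeError: 'float' object has no attribute 'round'
```

```bash
sed -i 's/s\["gripper_width"\].round(2)/round(s["gripper_width"],2)/' where.py; python3 where.py -10 -105
```

```text
clock 0.9 tcp in line mm [ -79.1 -310.8] z 216.6 turn needed 0.58 F [ 1.2 -0.6  0.9] 0.36
shift tool xy mm -134.3 -170.5
```

```bash
python3 -m handwheel '[[-29,-37,10,0,1],[-29,-37,20,0,1],[-29,-37,20,0,1],[-29,-37,20,0,1],[-10,-13,0,0.1,1],[0,0,0,0.145,1],[0,0,0,0.145,1],[0,0,0,0.145,1]]'; python3 where.py -10 -105
```

```text
clock: 1.7
ee_pos: [0.5096, -0.0199, 0.1459]
eef_rot: [-0.617, 0.787, 0.001, -0.001]
wrist_force: [0.6, 0.6, -0.6]
gripper_width: 0.006
clock 1.7 tcp in line mm [ -15.2 -110.3] z 145.9 turn needed 0.036 F [ 0.6  0.6 -0.6] 0.01
shift tool xy mm -5.1 -5.4
```

```bash
python3 -m handwheel '[[-5,-5,0,0.036,1],[0,0,30,0,1],[0,0,25,0,1],[0,0,15,0,1],[0,0,6,0,1],[0,0,0,0,1],[0,0,0,0,1],[0,0,0,0,1]]'; python3 where.py -10 -105
python3 - <<'E'
from h import *
c=calibration("wrist");im=get_image("wrist");save(im,"w1.png")
E
```

```text
clock: 2.5
ee_pos: [0.5159, -0.0156, 0.0678]
eef_rot: [-0.6, 0.8, 0.001, -0.001]
wrist_force: [0.5, 0.2, -0.6]
gripper_width: 0.007
clock 2.5 tcp in line mm [ -10.3 -104.5] z 67.8 turn needed -0.007 F [ 0.5  0.2 -0.6] 0.01
shift tool xy mm 0.5 -0.3
```

View pics/w1.png

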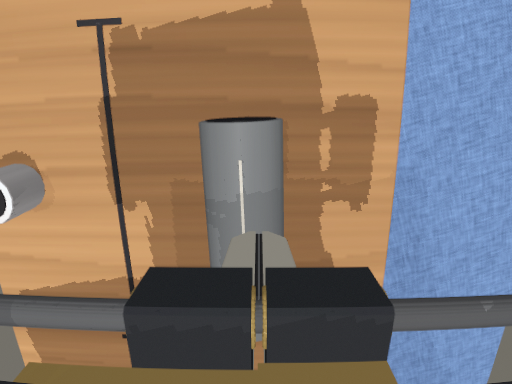

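The wrist view shows the shut fingertips at about (258,240) over the tube. They sit about 10 mm to the far side of its top from the line (tube centre about column 245), as planned.

```bash
python3 -m handwheel '[[0,0,4,0,1],[0,0,1.5,0,1],[0,0,1,0,1],[0,0,1,0,1],[0,0,1,0,1],[0,0,0.5,0,1],[0,0,0.5,0,1],[0,0,0.5,0,1]]'; python3 where.py
```

```text
clock: 3.35
ee_pos: [0.5169, -0.0158, 0.0597]
eef_rot: [-0.6, 0.8, 0.0, 0.0]
wrist_force: [-3.4, 0.1, 10.0]
gripper_width: 0.002
clock 3.35 tcp in line mm [  -9.3 -104.3] z 59.7 turn needed -0.007 F [-3.4  0.1 10. ] 0.0
```

```bash
python3 -m handwheel '[[-4,0,0.4,0,1],[-4,0,0.4,0,1],[-4,0,0.4,0,1],[-4,0,0.4,0,1],[-4,0,0.4,0,1],[-4,0,0.4,0,1],[-4,0,0.4,0,1],[0,0,0.3,0,1]]'; python3 where.py
```

```text
clock: 4.15
ee_pos: [0.5243, 0.0125, 0.0601]
eef_rot: [-0.599, 0.8, 0.001, -0.0]
wrist_force: [-2.2, 1.1, 5.4]
gripper_width: 0.008
clock 4.15 tcp in line mm [-10.  -75.1] z 60.1 turn needed -0.007 F [-2.2  1.1  5.4] 0.01
```

```bash
python3 -m handwheel '[[-5,0,0.5,0,1],[-5,0,0.5,0,1],[-5,0,0.5,0,1],[-4,0,0.5,0,1],[0,0,-6,0,1],[0,0,-6,0,1],[0,0,0,0,1],[0,0,0,0,1]]'; python3 where.py
cat > look.py <<'E'
from h import *
import sys
# wrist view: tube silhouette sides at columns -> axis in line frame
c=calibration("wrist");im=get_image("wrist");save(im,sys.argv[1]);a=-.278
R=np.array([[np.cos(a),np.sin(a)],[-np.sin(a),np.cos(a)]])
hsv=cv2.cvtColor(im,cv2.COLOR_RGB2HSV)
m=((hsv[...,1]<70)&(hsv[...,2]>35)).astype(np.uint8)*255;m[225:]=0
k=[k for k in cv2.findContours(m,cv2.RETR_EXTERNAL,cv2.CHAIN_APPROX_NONE)[0] if cv2.contourArea(k)>2000]
k=max(k,key=cv2.contourArea)
x,y,w,h=cv2.boundingRect(k);print('box',x,y,w,h)
mm=cv2.drawContours(np.zeros_like(m),[k],-1,255,-1)
C=[]
for v in range(y+12,y+h-3,4):
    us=np.flatnonzero(mm[v]); o,d1=ray(c,us[0],v);_,d2=ray(c,us[-1],v)
    # bisector of the two tangent rays passes through the axis
    b=d1/np.linalg.norm(d1)+d2/np.linalg.norm(d2); P=o+b*(.035-o[2])/b[2]; C.append(R@(P[:2]-[.5545,.082]))
C=np.array(C)*1e3; p=np.polyfit(C[:,0],C[:,1],1);r=C[:,1]-np.polyval(p,C[:,0])
print('yaw',p[0].round(3),'axis y at x=-10:',np.polyval(p,-10).round(1),'x',C[0,0].round(),C[-1,0].round(),'rms',r.std().round(2))
E
python3 look.py w2.png; python3 - <<'E'
from plan import *
c=calibration("top");im=get_image("top");save(im,"top2.png")
a=-.278;R=np.array([[np.cos(a),np.sin(a)],[-np.sin(a),np.cos(a)]])
for k in former("top",im,c)[:3]: r=cv2.minAreaRect(k);print(r,(R@(onz(c,*r[0],.035)[:2]-[.5545,.082])).round(4))
E
```

```text
clock: 4.95
ee_pos: [0.5299, 0.0314, 0.0712]
eef_rot: [-0.6, 0.8, 0.001, -0.0]
wrist_force: [0.0, 0.7, 0.0]
gripper_width: 0.006
clock 4.95 tcp in line mm [ -9.8 -55.4] z 71.2 turn needed -0.007 F [0.  0.7 0. ] 0.01
box 240 120 82 105
yaw 0.026 axis y at x=-10: -71.5 x 50.0 -8.0 rms 0.12
((232.74977111816406, 225.13331604003906), (67.3493881225586, 99.55127716064453), 1.5275253057479858) [-0.0669 -0.054 ]
```

View pics/w2.png

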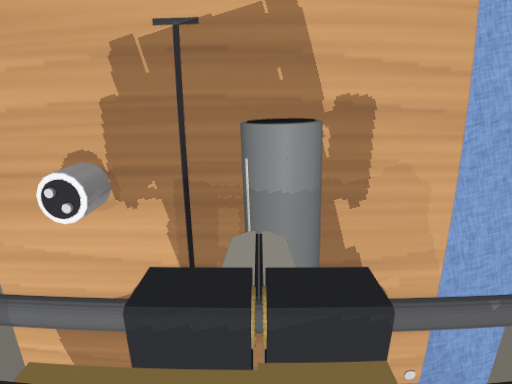

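The wrist view shows the tube rolled toward the line without slipping. Its stripe has moved to column 247 and its axis is now at y = -71.5 mm. Next stroke.

```bash
python3 -m handwheel '[[16,0,0,0,1],[14,0,0,0,1],[0,0,6,0,1],[0,0,3,0,1],[0,0,1.5,0,1],[0,0,1,0,1],[0,0,0.5,0,1],[0,0,0.5,0,1]]'; python3 where.py
```

```text
clock: 5.85
ee_pos: [0.5202, -0.0002, 0.0567]
eef_rot: [-0.599, 0.801, 0.001, -0.001]
wrist_force: [0.6, -0.9, 1.9]
gripper_width: 0.002
clock 5.85 tcp in line mm [-10.5 -88.5] z 56.7 turn needed -0.008 F [ 0.6 -0.9  1.9] 0.0
```

```bash
python3 -m handwheel '[[0,0,-6,0,1],[0,0,0,0,1],[-5,0,0,0,1],[0,0,0.5,0,1],[0,0,1,0,1],[0,0,0.5,0,1],[0,0,0.5,0,1],[0,0,0.5,0,1]]'; python3 where.py
```

```text
clock: 6.65
ee_pos: [0.5219, 0.0055, 0.0603]
eef_rot: [-0.599, 0.8, 0.001, -0.0]
wrist_force: [-0.1, -0.3, -0.5]
gripper_width: 0.009
clock 6.65 tcp in line mm [-10.3 -82.5] z 60.3 turn needed -0.007 F [-0.1 -0.3 -0.5] 0.01
```

```bash
python3 -m handwheel '[[0,0,0.7,0,1],[0,0,0.5,0,1],[-5,0,0.5,0,1],[-5,0,0.5,0,1],[-5,0,0.5,0,1],[-5,0,0.5,0,1],[-5,0,0.5,0,1],[0,0,0.4,0,1]]'; python3 where.py;  python3 look.py w3.png
```

```text
clock: 7.45
ee_pos: [0.5286, 0.0306, 0.0602]
eef_rot: [-0.599, 0.801, 0.002, -0.001]
wrist_force: [-1.7, 1.2, 5.5]
gripper_width: 0.006
clock 7.45 tcp in line mm [-10.8 -56.5] z 60.2 turn needed -0.008 F [-1.7  1.2  5.5] 0.01
box 214 119 87 106
yaw 0.011 axis y at x=-10: -57.2 x 50.0 -4.0 rms 0.21
```

```bash
python3 -m handwheel '[[-5,0,0.5,0,1],[-5,0,0.5,0,1],[-5,0,0.5,0,1],[-5,0,0.5,0,1],[-4,0,0.5,0,1],[0,0,-5,0,1],[0,0,-4,0,1],[0,0,0,0,1]]'; python3 where.py;  python3 look.py w4.png
```

```text
clock: 8.3
ee_pos: [0.5355, 0.0551, 0.0683]
eef_rot: [-0.599, 0.801, 0.002, -0.001]
wrist_force: [-0.3, -0.7, -0.6]
gripper_width: 0.004
clock 8.3 tcp in line mm [-10.9 -31.1] z 68.3 turn needed -0.008 F [-0.3 -0.7 -0.6] 0.0
box 234 119 84 106
yaw 0.023 axis y at x=-10: -43.8 x 49.0 -7.0 rms 0.12
```

Next stroke: back to 12 mm behind the axis (y = -56), so 25 mm back.

```bash
python3 -m handwheel '[[13,0,0,0,1],[11.5,0,0,0,1],[0,0,0,0,1],[0,0,5,0,1],[0,0,1.5,0,1],[0,0,1,0,1],[0,0,0.7,0,1],[0,0,0.5,0,1]]'; python3 where.py
```

```text
clock: 9.15
ee_pos: [0.5274, 0.0286, 0.0582]
eef_rot: [-0.599, 0.801, 0.002, -0.002]
wrist_force: [-0.1, -0.4, 0.1]
gripper_width: 0.004
clock 9.15 tcp in line mm [-11.5 -58.8] z 58.2 turn needed -0.009 F [-0.1 -0.4  0.1] 0.0
```

```bash
python3 -m handwheel '[[0,0,-4,0,1],[-4,0,0,0,1],[0,0,0,0,1],[0,0,1,0,1],[0,0,0.7,0,1],[0,0,0.5,0,1],[0,0,0.5,0,1],[0,0,0.5,0,1]]'; python3 where.py
```

```text
clock: 9.95
ee_pos: [0.5288, 0.0332, 0.0594]
eef_rot: [-0.599, 0.801, 0.002, -0.001]
wrist_force: [-1.6, -0.7, 5.6]
gripper_width: 0.011
clock 9.95 tcp in line mm [-11.3 -53.9] z 59.4 turn needed -0.008 F [-1.6 -0.7  5.6] 0.01
```

```bash
python3 -m handwheel '[[-5,0,0.5,0,1],[-5,0,0.5,0,1],[-5,0,0.5,0,1],[-5,0,0.5,0,1],[-5,0,0.5,0,1],[-5,0,0.5,0,1],[-5,0,0.5,0,1],[0,0,0.4,0,1]]'; python3 where.py;  python3 look.py w5.png
```

```text
clock: 10.75
ee_pos: [0.5383, 0.0689, 0.0599]
eef_rot: [-0.599, 0.801, 0.003, -0.002]
wrist_force: [-1.9, 0.4, 6.7]
gripper_width: 0.005
clock 10.75 tcp in line mm [-12. -17.] z 59.9 turn needed -0.009 F [-1.9  0.4  6.7] 0.0
box 225 118 88 107
yaw 0.025 axis y at x=-10: -25.3 x 50.0 -5.0 rms 0.12
```

```bash
python3 -m handwheel '[[-4,0,0.5,0,1],[-4,0,0.5,0,1],[0,0,-5,0,1],[0,0,-4,0,1],[0,0,0,0,1],[11,0,0,0,1],[10,0,0,0,1],[0,0,0,0,1]]'; python3 where.py;  python3 look.py w6.png
```

```text
clock: 11.6
ee_pos: [0.5339, 0.054, 0.0686]
eef_rot: [-0.599, 0.801, 0.003, -0.002]
wrist_force: [0.7, -0.1, 0.6]
gripper_width: 0.005
clock 11.6 tcp in line mm [-12.2 -32.5] z 68.6 turn needed -0.009 F [ 0.7 -0.1  0.6] 0.01
box 193 117 85 108
yaw 0.022 axis y at x=-10: -20.6 x 49.0 -10.0 rms 0.14
```

```bash
python3 -m handwheel '[[0,0,6,0,1],[0,0,0.5,0,1],[0,0,0.5,0,1],[0,0,0.5,0,1],[0,0,0.5,0,1],[0,0,0.5,0,1],[0,0,0.5,0,1],[0,0,0.5,0,1]]'; python3 where.py
```

```text
clock: 12.45
ee_pos: [0.5341, 0.0547, 0.059]
eef_rot: [-0.599, 0.801, 0.003, -0.002]
wrist_force: [-3.4, 0.1, 7.9]
gripper_width: 0.006
clock 12.45 tcp in line mm [-12.1 -31.8] z 59.0 turn needed -0.009 F [-3.4  0.1  7.9] 0.01
```

View pics/w6.png

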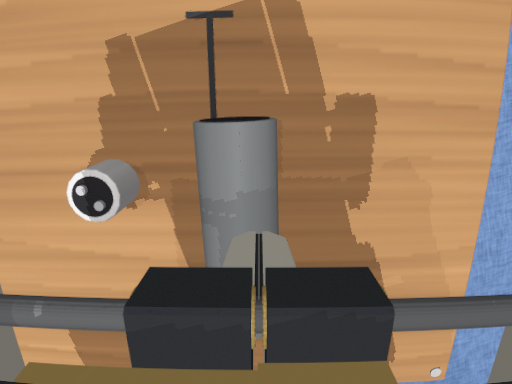

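In the wrist view the tube is about 20 mm short of the line, which runs from (210,14) to (213,115). Contact force is about 8 N, so I continue the stroke.

```bash
python3 -m handwheel '[[-5,0,0.5,0,1],[-5,0,0.5,0,1],[-5,0,0.5,0,1],[-5,0,0.5,0,1],[-5,0,0.5,0,1],[-5,0,0.5,0,1],[-3,0,0.5,0,1],[0,0,0.4,0,1]]'; python3 where.py;  cat >> look.py <<'E'
# the line itself: dark columns between far crossbar and tube end
g=cv2.cvtColor(im,cv2.COLOR_RGB2GRAY);Q=[]
for v in range(30,y-8,4):
    us=np.flatnonzero(g[v,150:330]<45)+150
    if 1<len(us)<20: Q.append(R@(onz(c,us.mean(),v,.01)[:2]-[.5545,.082])*1e3)
Q=np.array(Q);print('line seen: n',len(Q),'y',np.median(Q[:,1]).round(1),'slope',np.polyfit(Q[:,0],Q[:,1],1)[0].round(3),'x',Q[:,0].min().round(),Q[:,0].max().round())
E
python3 look.py w7.png
```

```text
clock: 13.25
ee_pos: [0.543, 0.0887, 0.0602]
eef_rot: [-0.599, 0.801, 0.004, -0.002]
wrist_force: [-0.3, 0.7, 5.6]
gripper_width: 0.006
clock 13.25 tcp in line mm [-12.9   3.3] z 60.2 turn needed -0.008 F [-0.3  0.7  5.6] 0.01
box 222 118 87 107
yaw 0.025 axis y at x=-10: -3.2 x 49.0 -6.0 rms 0.12Traceback (most recent call last):
  File "look.py", line 24, in <module>
    Q=np.array(Q);print('line seen: n',len(Q),'y',np.median(Q[:,1]).round(1),'slope',np.polyfit(Q[:,0],Q[:,1],1)[0].round(3),'x',Q[:,0].min().round(),Q[:,0].max().round())
                                                            ~^^^^^
IndexError: too many indices for array: array is 1-dimensional, but 2 were indexed
```

```bash
sed -i 's/us=np.flatnonzero(g\[v,150:330\]<45)+150/us=np.flatnonzero(g[v,200:330]<g[v,200:330].min()+12)+200/' look.py; sed -i 's/^    if 1<len(us)<20:/    if len(us)<20:/' look.py; python3 look.py w8.png
```

```text
box 222 118 87 107
yaw 0.026 axis y at x=-10: -3.2 x 49.0 -6.0 rms 0.11
line seen: n 20 y -3.1 slope 0.007 x 62.0 107.0
```

View pics/w8.png

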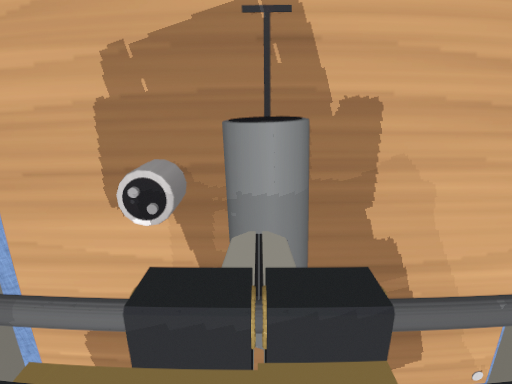

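The wrist view shows the tube centred on the line, which meets the tube's end at about (267,118) with the tube's middle at column 266. I lift off and back away to check from the fixed cameras.

```bash
python3 -m handwheel '[[0,0,-10,0,1],[0,0,-30,0,1],[0,0,-40,0,1],[40,0,-40,0,1],[49,0,0,0,1],[49,0,0,0,1],[49,0,0,0,1],[49,0,0,0,1]]' && python3 -m handwheel '[[49,0,0,0,1],[49,0,0,0,1],[49,0,0,0,1],[40,0,0,0,1],[0,0,0,0,1],[0,0,0,0,1],[0,0,0,0,1],[0,0,0,0,1]]'
python3 - <<'E'
from plan import *
a=-.278;R=np.array([[np.cos(a),np.sin(a)],[-np.sin(a),np.cos(a)]]);o=[]
for n in("top","scene"):
    c=calibration(n);im=get_image(n);m=line(n)[0]
    for k in former(n,im,c)[:2]:
        r=cv2.minAreaRect(k);q=np.array([R@(onz(c,*u,.035)[:2]-m) for u in k.reshape(-1,2).astype(float)])
        vx,vy=cv2.fitLine(q.astype(np.float32),cv2.DIST_L2,0,.01,.01).ravel()[:2]
        print(n,r[0],'line xy',(R@(onz(c,*r[0],.035)[:2]-m)).round(4),'yaw',round(vy/vx,3),q.min(0).round(3),q.max(0).round(3))
    x,y,w,h=(150,135,150,140) if n=="top" else (180,155,190,145)
    o.append(cv2.resize(im[y:y+h,x:x+w],(400,int(400*h/w))))
H=max(i.shape[0] for i in o);save(np.hstack([cv2.copyMakeBorder(i,0,H-i.shape[0],0,0,0) for i in o]),"fin.png")
E
```

```text
clock: 14.15
ee_pos: [0.479, -0.1363, 0.1847]
eef_rot: [-0.602, 0.798, 0.001, -0.001]
wrist_force: [1.3, 0.4, 0.0]
gripper_width: 0.004
clock: 14.95
ee_pos: [0.4237, -0.3243, 0.1896]
eef_rot: [-0.6, 0.8, -0.002, 0.0]
wrist_force: [0.0, 0.1, -0.0]
gripper_width: 0.007
top (222.6981201171875, 205.5565948486328) line xy [-0.0124  0.0001] yaw 0.031 [-0.084 -0.025] [0.061 0.025]
top (205.0, 193.0) line xy [0.012  0.0718] yaw 0.645 [-0.007  0.054] [0.031 0.092]
scene (274.1500244140625, 212.95004272460938) line xy [-0.0167 -0.0007] yaw 0.104 [-0.094 -0.034] [0.061 0.031]
scene (275.0, 236.5) line xy [0.0157 0.0759] yaw 1.777 [-0.007  0.048] [0.037 0.103]
```

View pics/fin.png

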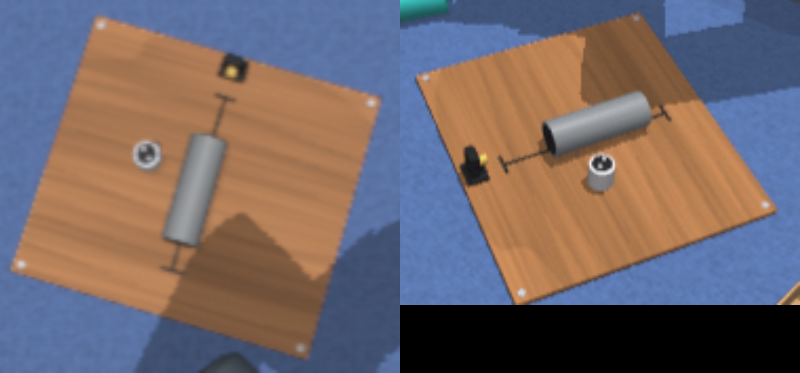

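Both views show the tube lying on the line, within its ends, with the capacitor at the same pixel as before. I'm handing the job in.

```bash
python3 -c "
from plant import *
print(job_done())"
```

```text
the job is handed in; nothing more can be done
None
```

I rolled the coil former about 93 mm onto the line in four light strokes with the shut fingertips on its top. Contact readings were 5 to 10 N. I then withdrew the arm and handed the job in at about 15 s.

**Position across the line:** the two fixed cameras put the former's middle at 0.1 mm (top) and -0.7 mm (scene). The wrist camera, read before lifting off, put it at -3.2 mm in world coordinates but saw the line at -3.1 mm too, so it also showed the tube centred. All are within the 8 mm allowed.

**Position along the line:** about -12 mm (top) and -17 mm (scene), against 52 mm allowed.

**Angle:** the top and wrist cameras give about 0.03 rad. The scene camera's contour fit gave 0.10 rad. I took that as an oblique-view effect, because it read 0.12 rad at the start when the top view read 0.03.

**Rolling:** the travel implies about 3.7 rad of turn, against the 2 rad needed. I did not measure the turn directly.

**Bystanders:** the capacitor was at the same pixels at the end. I did not re-measure the carton and meter; the fingers were never brought down near them.

**Slips on the way:** twice the fingers overshot backward when set down for the second and third strokes, and dipped to 57 and 58 mm above the table, just off the tube's top. I raised and moved them forward before pushing. The grasp point stayed at about 65 mm or more above the board, clear of the 44 mm limit.

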